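# Free the movement clamp and hold its arm up

### The arm

A 6-joint arm with a two-finger parallel gripper is mounted at the origin on the work surface. World frame = base frame: x ahead of the robot, y to its left, z up, the work surface at z = 0. Lengths are in mm, angles in rad, forces in N, time in s.
With the tool pointing down it reaches from about 325 to 1000 mm from the base axis. Payload 5.1 kg.
Tool frame: the origin (TCP) lies at the very end of the fingers, on their centre line; the grasp point (between the pads) lies 19 mm behind it (robot.grasp_offset is the distance from the TCP to the grasp point, in mm); z points along the fingers, y is the line along which they close (so a half turn about z gives the same grasp; the last joint's range is limited). The gripper opens to 85 mm and grips with 20 to 120 N. Pads are 22 mm wide; open, the fingers measure 114 mm over their backs; the gripper's body (76 mm by 85 mm) begins 54 mm behind the grasp point. The pads swing forward as they close: fully open they stand 13 mm farther back than shut.
Start: joints at [-1.381, 0.124, 1.65, -0, 1.367, -0.083], TCP at [175.096, -625.96, 231.322] pointing down, gripper open.
Joint ranges: [-2.61, 2.61], [-1.02, 2.33], [0.03, 2.71], [-1.35, 4.49], [0.32, 2.68], [-2.91, 2.91]. Speed limits (rad/s): [2.57, 2.57, 3.14, 3.14, 3.14, 3.14].

### API

Orientations are given as a unit quaternion [w, x, y, z].
In Python, from bench import sense, eyes, job, robot gives the robot as it stands.
- The arm moves only by the tool drive_tool, never from a script. Its argument "motion" is a list of rows, each an object with "offset": the shift along the tool's x, y, z scaled (see below), a list of three; "rotation": the turn, a rotation vector about the tool's x, y, z scaled (see below), a list of three; "jaw": the finger opening in mm, from 0 to 85.4. A call has 1 to 8 rows; each row is the pose to reach, as a shift and turn from the pose commanded when the call began, along the tool's axes at that moment; what a row does not reach only later rows make up. The controller multiplies each number of a shift by 0.2 m and each number of a turn by pi/4 rad. A row lasts 1/12 s, in which the tool goes at most 41.7 mm and 7.16 degrees, less where a joint would pass 70% of its speed; a pose out of reach is approached as far as the arm can. A call with a number of a shift or a turn outside -1 to 1 is refused whole. A call with a gripper value outside its range is refused whole. The fingers move at their own pace and stop on an object; "squeeze" is the grip in N (left out, the last holds). Time passes only in rows, so rows that repeat a pose let the fingers close. It gives the time, the measured TCP pose, the force, the opening and the grip force at its end, in the units of the state.
- sense(): the state, without advancing time (a new reading comes with each control period).
- eyes.capture(name): name is "scene" or "top" or "wrist"; returns a dict with "image" (384x512x3 uint8, blue, green, red), "camera_matrix" (3x3 intrinsics, pixels), "dist" ([k1, k2, p1, p2, k3] as OpenCV has them; the pictures are not rectified), "pose" (4x4, takes a point from camera to world coordinates); the wrist camera has in their place "tool_from_camera" (4x4, takes a point from camera to tool coordinates, whose origin is the TCP and whose axes are the flange's). Camera axes: x right, y down, z forward; pixel columns grow to the right and rows downward; lengths in mm; the calibration is good to about 2 mm. A picture is of the moment at which its call begins: read the wrist's pose just before it. There is no depth.
- job.hand_in(): hands the job in; it is judged then, once.
The state is a dict: "time_s": time; "joint_pos": joint angles; "qd": joint speeds; "tau": joint torques, N m; "tool_pos": TCP position; "eef_rot": TCP orientation; "ft_force": force on the tool from outside, world axes, zero at the start; "ft_torque": the same for the moment, N m; "grip_width": finger opening in mm; "grip_force": force on a finger pad.
Only numpy, scipy, OpenCV 4.12 (cv2) and the standard library are available. Lean on these libraries where they do the work, as an engineer would, in place of code of your own. Each camera call takes 0.05 s, during which the arm holds its last target. There are 200 camera calls.

### The job

First slide the round blue parts tray across the bench, without lifting it, until it sits centred inside the white ring. Then pull the red latch knob of the movement clamp sideways, away from the arm, against its spring, and with the latch drawn lift the arm's coupler off its ball, at least 6 cm higher than it sat, so that the watchmaker can move the movement into the tray. Finish still gripping and holding the arm up; do not let go, and leave the bell glass, oil bottle, hand press and screwdriver where they are.

Things in the scene. Friction and masses are not known exactly. Their poses are not given: they have to be found in the camera images.
- tray: Round open blue plastic tray with a white disc on its floor, loose, 90 mm across at the rim (86 mm at the foot), 22 mm high, 180 g. Origin: centre of its underside.
- ring_mark: White ring painted flat on the dark bench mat, inner diameter 110 mm, outer 122 mm, with a small dot at its centre; nothing to bump into. Origin: its centre, on the bench. The tray belongs centred in it.
- fixture: Movement clamp fixed to the bench: grey base plate 290 x 90 x 12 mm. Origin: centre of its underside; x runs along the clamp arm from ball to hinge, y towards the red knob, z up. Yaw within 0.4 rad. At x = 0 a blue nest (48 mm across, 24 mm high) with a brass movement; at x = +110 mm two cheeks carry the hinge axis, parallel to y.
- ball (a point): Top of the steel ball stud on the base plate (fixture x = -100, y = 0, z = 58 mm), hidden under the coupler while the arm is shut. Ball head 24 mm across, flat underneath at z = 40 mm, on an 11 mm neck.
- clamp_arm: Aluminium arm, about 300 g. Origin: on its hinge axis, 110 mm along fixture +x, 50 mm above the bench; it reaches along its own -x. Shut, its axes match the fixture's; raising turns it about its +y (up to 1.1 rad). Only gravity pulls it down; nothing keeps it up. Shut, its top is at z = 62 mm (66 mm at the coupler); 24 mm wide, coupler 44 x 44 mm.
- coupler (a point): Centre of the coupler at the free end of the arm, 210 mm from the hinge axis (arm -x). With the arm shut it is over the stud's axis, 50 mm above the bench, inside the coupler, hiding the ball.
- latch (a joint): How far the spring latch is drawn, m: 0 = shut, 0.018 = fully out. It slides in the coupler along the arm's +y. Shut, its bolt reaches 6 mm under the flat of the ball's head, so the arm cannot rise; from 0.008 it is clear. The spring takes 3.6 N to start, 9 N fully out, and shuts the latch when let go.
- knob (a point): Middle of the red knob on the latch's outer end, where to grip: upright cylinder 18 mm across, 38 mm tall, on a 10 mm bright metal post. Shut: fixture x = -100, y = +58, z = 99 mm (knob z = 80 to 118), 27 mm clear of the coupler and standing above the arm. It moves with the latch and rises with the arm on an arc about the hinge; lifting the knob lifts the arm.
- bell_glass: Bystander: clear bluish dome with a small ball on top, on a blue base, 84 mm across, 82 mm high. Origin: centre of its underside. Leave it.
- oil_bottle: Bystander: small amber jar with black cap, 36 mm across, 70 mm high. Origin: centre of its underside. Leave it.
- green_press: Bystander: small green hand press with brass top, foot 68 mm across, 132 mm high, 0.9 kg. Origin: centre of its underside. Leave it.
- screwdriver: Bystander: yellow screwdriver 130 mm long lying on the bench. Leave it.
Not all that is in view belongs to the job. Of the things that look like the tray, the middle-sized one is meant.

How it is judged:
By the outcome, as a careful person would: the job done as asked, in the order asked, and still so for the second after the job is handed in, while the arm keeps its last pose, push and grip.
It also fails if it takes over 48 s, if anything falls off the work surface, if the arm or the gripper's body presses on something with over 40 N, if the wrist force passes 120 N, or if a joint passes its speed limit or range.

## Working session

There is one attempt and no reset: what is moved stays moved. The work goes in short steps, Python scripts to look and compute and a tool call to move; the robot and the scene stay as the last step left them, time stands still between calls to the robot, and variables do not carry over. Pictures are saved under pics/ and viewed, at most 10 in all, crops included, and the job is handed in when it is done.

Besides the shell and the picture viewer there is one more tool, called after ">>>" as name([rows], argument=value, ...), one row to a line, values as JSON. drive_tool: Moves the arm, as the interface text tells. Its arguments: {"type":"object","properties":{"motion":{"type":"array"},"squeeze":{"type":"number"}},"required":["motion"]}

```bash
mkdir -p pics; python3 - <<'E'
from bench import sense, eyes
import cv2, numpy as np
s=sense(); print({k:np.round(v,3).tolist() for k,v in s.items()})
for n in ("scene","top"):
    c=eyes.capture(n); cv2.imwrite(f"pics/{n}0.png",c["image"]); print(n,np.round(c["camera_matrix"],1).tolist(),np.round(c["dist"],4),np.round(c["pose"],3).tolist())
E
ls
```

```text
{'time_s': 0.0, 'joint_pos': [-1.381, 0.125, 1.652, 0.0, 1.367, -0.083], 'qd': [0.0, 0.001, 0.001, -0.002, 0.001, -0.001], 'tau': [0.002, -42.361, -36.545, 0.0, 0.007, 0.0], 'tool_pos': [175.014, -625.37, 230.036], 'eef_rot': [-0.001, 0.991, 0.136, -0.0], 'ft_force': [-0.296, 0.697, 0.2], 'ft_torque': [-0.08, 0.05, 0.004], 'grip_force': 0.0, 'grip_width': 85.442}
scene [[410.1, 0.0, 253.3], [0.0, 410.1, 191.7], [0.0, 0.0, 1.0]] [-0.0087  0.      0.      0.      0.    ] [[-0.467, 0.703, -0.537, 1268.106], [0.884, 0.371, -0.284, 308.609], [0.0, -0.607, -0.795, 1130.083], [0.0, 0.0, 0.0, 1.0]]
top [[346.5, 0.0, 258.4], [0.0, 346.5, 187.4], [0.0, 0.0, 1.0]] [0.0161 0.     0.     0.     0.    ] [[-0.001, -0.986, 0.167, 371.426], [-1.0, 0.003, 0.013, -77.058], [-0.014, -0.167, -0.986, 1250.283], [0.0, 0.0, 0.0, 1.0]]
pics
```

View pics/scene0.png

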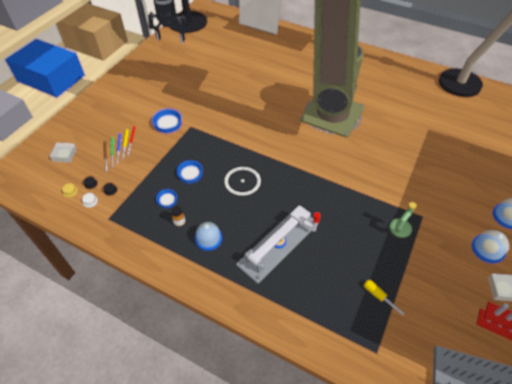

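View pics/top0.png

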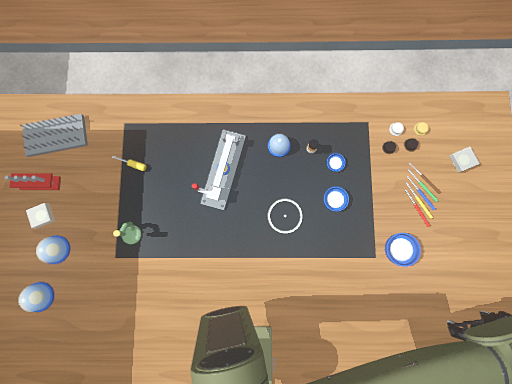

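Candidates for the tray: large blue at top (403,249)/scene (167,121), middle at top (336,198)/scene (190,172), small at top (336,162)/scene (167,199). The domes at top (53,250) and (37,297) are not trays. At 3.6 mm/px the middle one is about 90 mm across, so that is my choice. Ring: top (285,216). Knob: top (194,186)/scene (317,217). Next, a close crop of each view.

```bash
cat > h.py <<'E'
import numpy as np, cv2
from scipy.spatial.transform import Rotation as R
from bench import sense, eyes
def tool():
    s=sense(); T=np.eye(4); q=s["eef_rot"]; T[:3,:3]=R.from_quat([q[1],q[2],q[3],q[0]]).as_matrix(); T[:3,3]=s["tool_pos"]; return T
def cap(n):
    T=tool(); c=eyes.capture(n)
    P=T@np.array(c["tool_from_camera"]) if n=="wrist" else np.array(c["pose"])
    return dict(img=c["image"],K=np.array(c["camera_matrix"]),d=np.array(c["dist"]),P=P)
def ray(c,uv):
    p=cv2.undistortPoints(np.array([[uv]],float),c["K"],c["d"])[0,0]
    return c["P"][:3,3], c["P"][:3,:3]@np.array([p[0],p[1],1])
def plane(c,uv,z):
    o,d=ray(c,uv); return o+d*(z-o[2])/d[2]
def tri(c1,u1,c2,u2):
    o1,d1=ray(c1,u1);o2,d2=ray(c2,u2)
    t=np.linalg.lstsq(np.c_[d1,-d2],o2-o1,rcond=None)[0]
    a=o1+t[0]*d1;b=o2+t[1]*d2; return (a+b)/2, np.linalg.norm(a-b)
def proj(c,X):
    W=np.linalg.inv(c["P"]); return cv2.projectPoints(np.array(X,float).reshape(-1,1,3),cv2.Rodrigues(W[:3,:3])[0],W[:3,3],c["K"],c["d"])[0][:,0]
E
python3 - <<'E'
from h import *
t=cap("top");s=cap("scene")
cv2.imwrite("pics/topc.png",cv2.resize(t["img"][115:245,185:355],None,fx=4.6,fy=4.6,interpolation=cv2.INTER_CUBIC))
cv2.imwrite("pics/scenec.png",cv2.resize(s["img"][150:285,150:330],None,fx=4.4,fy=4.4,interpolation=cv2.INTER_CUBIC))
E
```

```text
(no output)
```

View pics/topc.png

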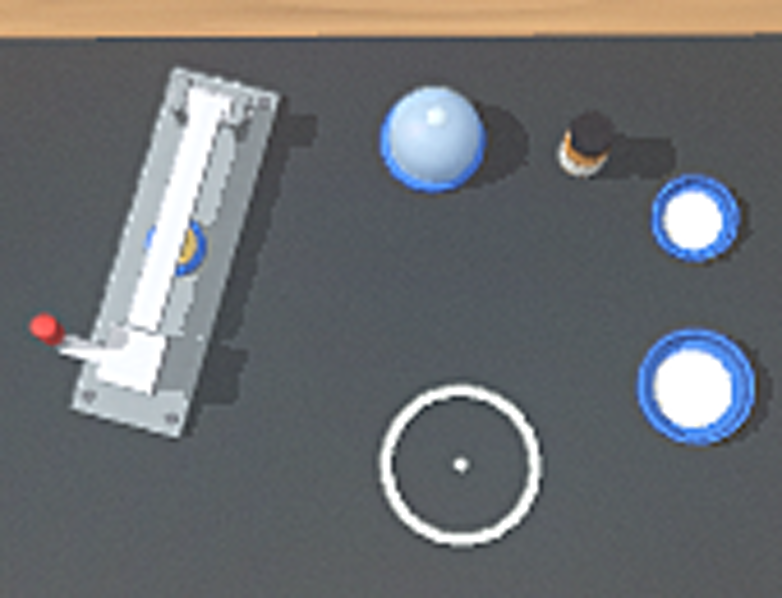

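View pics/scenec.png

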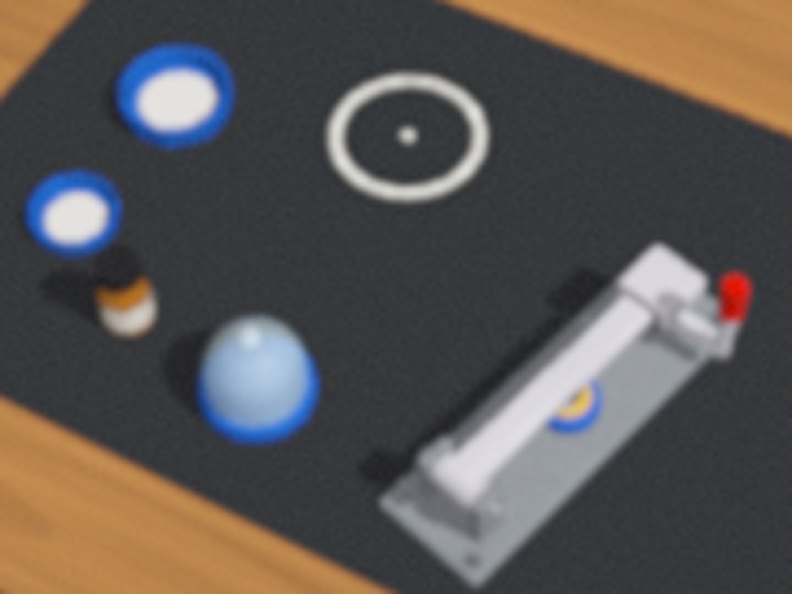

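The crops confirm the choice. Top crop: middle tray (696,387), small tray (696,218), ring dot (461,464), knob (43,327), plate corners (72,407), (181,438), (283,92), (172,67). Scene crop: tray (176,96), ring (408,135), knob (735,297).

```bash
python3 - <<'E'
from h import *
t=cap("top");s=cap("scene")
tc=lambda u:((u[0]+.5)/4.6-.5+185,(u[1]+.5)/4.6-.5+115)
sc=lambda u:((u[0]+.5)/4.4-.5+150,(u[1]+.5)/4.4-.5+150)
np.set_printoptions(precision=1,suppress=True)
for n,a,b in (("tray",(696,387),(176,96)),("ring",(461,464),(408,135)),("knob",(43,327),(735,297)),("hinge?",(283,92),(477,586))):
    print(n,*tri(t,tc(a),s,sc(b)))
print("tray top z22",plane(t,tc((696,387)),22),"w",plane(t,tc((638,387)),22)-plane(t,tc((755,387)),22), "scene", plane(s,sc((176,96)),22))
print("ring",plane(t,tc((461,464)),0),plane(s,sc((408,135)),0))
print("knob z118",plane(t,tc((43,325)),118),plane(s,sc((736,280)),118))
c=[plane(t,tc(u),12)for u in((72,407),(181,438),(283,92),(172,67))]
print(np.array(c),"centre",np.mean(c,0)); v=(c[2]+c[3]-c[0]-c[1])/2; print("len",np.linalg.norm(v),"yaw",np.arctan2(v[1],v[0]))
yw=np.arctan2(v[1],v[0]);m=np.mean(c,0);Rz=R.from_euler("z",yw).as_matrix()
print("knob pred",m*[1,1,0]+Rz@[-100,58,99],"ball",m*[1,1,0]+Rz@[-100,0,58])
for n,u in (("bell",(432,138)),("oil",(583,155)),("small",(696,218))): print(n,plane(t,tc(u),20))
print("press",plane(t,(130,233),20))
E
```

```text
tray [ 538.2 -336.8   10.3] 4.565044656748539
ring [ 479.4 -153.7    1.1] 3.3286120570949094
knob [571.8 155.7 104.7] 0.9233550962391812
hinge? [788.5  26.8 -54.3] 81.16513037084322
tray top z22 [ 537.6 -336.4   22. ] w [ 0.2 90.2  0. ] scene [ 545.2 -327.7   22. ]
ring [ 480.2 -155.3    0. ] [ 478.1 -152.5    0. ]
knob z118 [571.1 152.6 118. ] [567.5 153.3 118. ]
[[524.5 149.3  12. ]
 [499.9  63.5  12. ]
 [780.5 -14.8  12. ]
 [802.1  75.5  12. ]] centre [651.7  68.4  12. ]
len 289.2695711647734 yaw -0.26602590399420023
knob pred [570.5 150.6  99. ] ball [555.2  94.7  58. ]
bell [ 739.  -134.4   20. ]
oil [ 724.3 -254.4   20. ]
small [ 672.4 -342.    20. ]
press [417.9 393.3  20. ]
```

Consistent: tray ≈ (538,-336), ring ≈ (479.5,-154), knob ≈ (570,152), fixture yaw ≈ -0.266. The tool's y axis is already almost parallel to the tray→ring direction, so I will grip the leading rim wall and slide. First I move above the tray for a wrist look.

>>> drive_tool([
  {"offset": [0.15, -0.08, 0], "rotation": [0, 0, 0], "jaw": 40},
  {"offset": [0.32, -0.17, 0], "rotation": [0, 0, 0], "jaw": 40},
  {"offset": [0.49, -0.26, 0], "rotation": [0, 0, 0], "jaw": 40},
  {"offset": [0.66, -0.35, 0], "rotation": [0, 0, 0], "jaw": 40},
  {"offset": [0.83, -0.44, 0], "rotation": [0, 0, 0], "jaw": 40},
  {"offset": [1.0, -0.53, 0], "rotation": [0, 0, 0], "jaw": 40},
], squeeze=25)

```text
time_s: 0.8
tool_pos: [340.1, -468.6, 231.4]
eef_rot: [0.0, 0.991, 0.136, 0.0]
ft_force: [0.9, 0.2, -0.3]
grip_width: 40.1
grip_force: 0.0
```

>>> drive_tool([
  {"offset": [0.17, -0.09, 0], "rotation": [0, 0, 0], "jaw": 40},
  {"offset": [0.34, -0.18, 0], "rotation": [0, 0, 0], "jaw": 40},
  {"offset": [0.51, -0.27, 0], "rotation": [0, 0, 0], "jaw": 40},
  {"offset": [0.68, -0.36, 0], "rotation": [0, 0, 0], "jaw": 40},
  {"offset": [0.8, -0.43, 0], "rotation": [0, 0, 0], "jaw": 40},
  {"offset": [0.8, -0.43, 0], "rotation": [0, 0, 0], "jaw": 40},
  {"offset": [0.8, -0.43, 0], "rotation": [0, 0, 0], "jaw": 40},
])

```text
time_s: 1.38
tool_pos: [470.8, -343.0, 231.3]
eef_rot: [0.0, 0.991, 0.137, -0.0]
ft_force: [-0.3, -0.7, -0.5]
grip_width: 39.8
grip_force: 0.0
```

```bash
cat >> h.py <<'E'
def go(target):
    T=tool(); return np.round(T[:3,:3].T@(np.array(target)-T[:3,3])/200,3)
E
python3 - <<'E'
from h import *
np.set_printoptions(precision=2,suppress=True)
c=cap("wrist"); np.savez("w1.npz",**c); print(tool(), c["P"]); cv2.imwrite("pics/w1.png",c["img"])
print("tray pred px",proj(c,[[538,-336,22],[526,-294,22]]))
E
```

```text
[[   0.96    0.27   -0.    470.05]
 [   0.27   -0.96   -0.   -343.93]
 [  -0.      0.     -1.    231.26]
 [   0.      0.      0.      1.  ]] [[   0.27   -0.92   -0.3   546.4 ]
 [  -0.96   -0.26   -0.08 -320.99]
 [   0.      0.31   -0.95  373.04]
 [   0.      0.      0.      1.  ]]
tray pred px [[268.76 102.76]
 [226.38 102.95]]
```

View pics/w1.png

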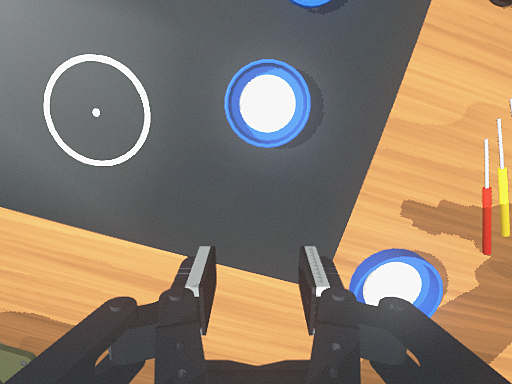

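The wrist picture shows the middle tray's rim centred at about (268,103), spanning 225–311 × 59–147. The ring dot is at (96,112), and the prediction was (269,103). Now I move over the grip point and triangulate with a second view.

```bash
python3 - <<'E'
from h import *
np.set_printoptions(precision=1,suppress=True)
c=dict(np.load("w1.npz"));t=cap("top")
tc=lambda u:((u[0]+.5)/4.6-.5+185,(u[1]+.5)/4.6-.5+115)
print("tray tri",*tri(t,tc((696,387)),c,(267.7,103)))
print("ring tri",*tri(t,tc((461,464)),c,(96,112)))
for u in((225,103),(311,103),(267.7,59),(267.7,147)):print(plane(c,u,22))
print("ring z0",plane(c,(96,112),0))
print(go([526,-292,100]),go([526,-292,9]))
E
```

```text
tray tri [ 537.3 -335.1   26.6] 0.8921556745996917
ring tri [ 478.8 -155.3    5.9] 1.8205545836381738
[ 525.6 -292.6   22. ]
[ 549.8 -378.    22. ]
[ 578.6 -323.    22. ]
[ 493.7 -347.8   22. ]
ring z0 [ 476.9 -153.1    0. ]
[ 0.3 -0.2  0.7] [ 0.3 -0.2  1.1]
```

>>> drive_tool([
  {"offset": [0.11, -0.055, 0.1], "rotation": [0, 0, 0], "jaw": 40},
  {"offset": [0.22, -0.11, 0.25], "rotation": [0, 0, 0], "jaw": 40},
  {"offset": [0.335, -0.164, 0.4], "rotation": [0, 0, 0], "jaw": 40},
  {"offset": [0.335, -0.164, 0.55], "rotation": [0, 0, 0], "jaw": 40},
  {"offset": [0.335, -0.164, 0.7], "rotation": [0, 0, 0], "jaw": 40},
  {"offset": [0.335, -0.164, 0.8], "rotation": [0, 0, 0], "jaw": 40},
  {"offset": [0.335, -0.164, 0.8], "rotation": [0, 0, 0], "jaw": 40},
])

```text
time_s: 2.07
tool_pos: [521.5, -293.4, 65.3]
eef_rot: [-0.003, 0.991, 0.135, -0.004]
ft_force: [-1.3, -0.2, -1.0]
grip_width: 40.0
grip_force: 0.0
```

```bash
python3 - <<'E'
from h import *
np.set_printoptions(precision=2,suppress=True)
c=cap("wrist"); np.savez("w2.npz",**c); print(tool()[:3,3]); cv2.imwrite("pics/w2.png",c["img"])
print(go([525.5,-294.4,9]))
E
```

```text
[ 523.08 -294.39   68.34]
[0.01 0.01 0.3 ]
```

View pics/w2.png

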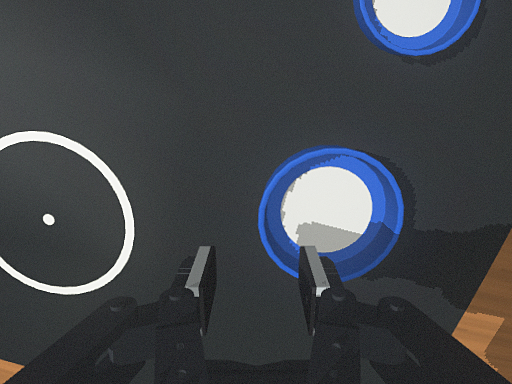

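The wrist close-up shows the tray rim spanning x 259–404, y 147–282, thin-walled, and the ring dot at (48,219). The leading wall lies between the fingers.

```bash
python3 - <<'E'
from h import *
np.set_printoptions(precision=2,suppress=True)
c=dict(np.load("w2.npz"));a=dict(np.load("w1.npz"))
for u in((259,212),(404,212),(331,147),(331,282)):print(plane(c,u,22))
print("ring z0",plane(c,(48.5,219.5),0)); print("left rim tri",*tri(a,(225,103),c,(259,212)),"ring tri",*tri(a,(96,112),c,(48.5,219.5)))
print(tool())
print(go([525.5,-294.4,9]))
E
```

```text
[ 530.03 -291.23   22.  ]
[ 553.6  -375.88   22.  ]
[ 578.7  -319.79   22.  ]
[ 495.67 -349.43   22.  ]
ring z0 [ 476.32 -153.      0.  ]
left rim tri [ 525.08 -292.07    9.4 ] 1.033154850992712 ring tri [ 477.23 -153.85    1.54] 0.07032149633528179
[[   0.96    0.27   -0.01  523.08]
 [   0.27   -0.96    0.   -294.39]
 [  -0.     -0.     -1.     68.34]
 [   0.      0.      0.      1.  ]]
[0.01 0.01 0.3 ]
```

>>> drive_tool([
  {"offset": [0, 0, 0.06], "rotation": [0, 0, 0], "jaw": 40},
  {"offset": [0, 0, 0.13], "rotation": [0, 0, 0], "jaw": 40},
  {"offset": [0, 0, 0.2], "rotation": [0, 0, 0], "jaw": 40},
  {"offset": [0, 0, 0.25], "rotation": [0, 0, 0], "jaw": 40},
  {"offset": [0, 0, 0.28], "rotation": [0, 0, 0], "jaw": 40},
  {"offset": [0, 0, 0.3], "rotation": [0, 0, 0], "jaw": 40},
  {"offset": [0, 0, 0.305], "rotation": [0, 0, 0], "jaw": 40},
  {"offset": [0, 0, 0.305], "rotation": [0, 0, 0], "jaw": 40},
])

```text
time_s: 2.78
tool_pos: [525.8, -294.4, 10.2]
eef_rot: [-0.0, 0.991, 0.136, -0.0]
ft_force: [-0.1, 0.5, 0.7]
grip_width: 39.8
grip_force: 0.0
```

>>> drive_tool([
  {"offset": [0, 0, 0], "rotation": [0, 0, 0], "jaw": 25},
  {"offset": [0, 0, 0], "rotation": [0, 0, 0], "jaw": 15},
  {"offset": [0, 0, 0], "rotation": [0, 0, 0], "jaw": 8},
  {"offset": [0, 0, 0], "rotation": [0, 0, 0], "jaw": 0},
  {"offset": [0, 0, 0], "rotation": [0, 0, 0], "jaw": 0},
  {"offset": [0, 0, 0], "rotation": [0, 0, 0], "jaw": 0},
], squeeze=25)

```text
time_s: 3.28
tool_pos: [526.1, -294.8, 11.0]
eef_rot: [0.0, 0.991, 0.136, 0.0]
ft_force: [-2.2, 0.1, 3.6]
grip_width: 4.8
grip_force: 23.5
```

```bash
python3 - <<'E'
from h import *
np.set_printoptions(precision=2,suppress=True)
s=sense(); print(tool(),s["ft_force"],s["ft_torque"],s["grip_width"],s["grip_force"])
c=cap("wrist"); np.savez("w3.npz",**c); cv2.imwrite("pics/w3.png",c["img"])
E
```

```text
[[   0.96    0.27    0.    526.06]
 [   0.27   -0.96   -0.   -294.77]
 [   0.      0.     -1.     11.02]
 [   0.      0.      0.      1.  ]] [-2.15  0.06  3.6 ] [-0.11  0.16 -0.13] 4.767125389421034 23.46268665511161
```

View pics/w3.png

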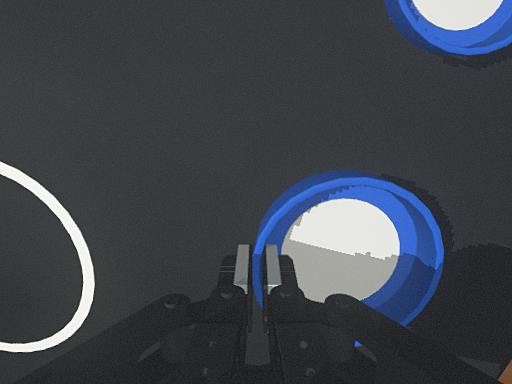

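Gripped on the rim wall (4.8 mm, 23 N), with the fingers straddling the wall at about (258,280). Now slide towards the ring.

>>> drive_tool([
  {"offset": [-0.001, -0.02, 0], "rotation": [0, 0, 0], "jaw": 0},
  {"offset": [-0.003, -0.06, 0], "rotation": [0, 0, 0], "jaw": 0},
  {"offset": [-0.005, -0.12, 0], "rotation": [0, 0, 0], "jaw": 0},
  {"offset": [-0.009, -0.19, 0], "rotation": [0, 0, 0], "jaw": 0},
  {"offset": [-0.012, -0.26, 0], "rotation": [0, 0, 0], "jaw": 0},
  {"offset": [-0.015, -0.33, 0], "rotation": [0, 0, 0], "jaw": 0},
  {"offset": [-0.018, -0.4, 0], "rotation": [0, 0, 0], "jaw": 0},
  {"offset": [-0.021, -0.47, 0], "rotation": [0, 0, 0], "jaw": 0},
])

```text
time_s: 4.0
tool_pos: [496.4, -203.8, 11.0]
eef_rot: [0.001, 0.991, 0.136, 0.001]
ft_force: [0.7, -3.9, 5.3]
grip_width: 4.5
grip_force: 23.8
```

>>> drive_tool([
  {"offset": [-0.003, -0.07, 0], "rotation": [0, 0, 0], "jaw": 0},
  {"offset": [-0.006, -0.14, 0], "rotation": [0, 0, 0], "jaw": 0},
  {"offset": [-0.01, -0.21, 0], "rotation": [0, 0, 0], "jaw": 0},
  {"offset": [-0.013, -0.28, 0], "rotation": [0, 0, 0], "jaw": 0},
  {"offset": [-0.016, -0.35, 0], "rotation": [0, 0, 0], "jaw": 0},
  {"offset": [-0.019, -0.42, 0], "rotation": [0, 0, 0], "jaw": 0},
  {"offset": [-0.021, -0.46, 0], "rotation": [0, 0, 0], "jaw": 0},
  {"offset": [-0.022, -0.485, 0], "rotation": [0, 0, 0], "jaw": 0},
])

```text
time_s: 4.67
tool_pos: [465.8, -111.5, 10.9]
eef_rot: [0.001, 0.991, 0.137, 0.001]
ft_force: [1.4, -4.5, 5.4]
grip_width: 4.8
grip_force: 23.9
```

>>> drive_tool([
  {"offset": [0, 0, 0], "rotation": [0, 0, 0], "jaw": 0},
  {"offset": [0, 0, 0], "rotation": [0, 0, 0], "jaw": 0},
  {"offset": [0, 0, 0], "rotation": [0, 0, 0], "jaw": 0},
])

```text
time_s: 4.92
tool_pos: [465.6, -111.0, 10.9]
eef_rot: [-0.001, 0.991, 0.136, -0.0]
ft_force: [-0.4, 0.9, 8.3]
grip_width: 4.4
grip_force: 24.6
```

```bash
python3 - <<'E'
from h import *
np.set_printoptions(precision=2,suppress=True)
s=sense(); print(s["tool_pos"],s["ft_force"],s["grip_width"],s["grip_force"])
w=cap("wrist");t=cap("top");np.savez("w4.npz",**w)
a=w["img"]; b=cv2.resize(t["img"][185:250,250:320],None,fx=5.5,fy=5.5,interpolation=cv2.INTER_CUBIC)
a2=cv2.resize(a[100:384,70:470],None,fx=1,fy=1)
o=np.zeros((384,800,3),np.uint8); o[:284,:400]=a2; o[:357,400:785]=b[:357]
cv2.imwrite("pics/w4.png",o)
E
```

```text
[ 465.59 -111.     10.88] [-0.4  0.9  8.3] 4.376192541194534 24.61498146993108
```

View pics/w4.png

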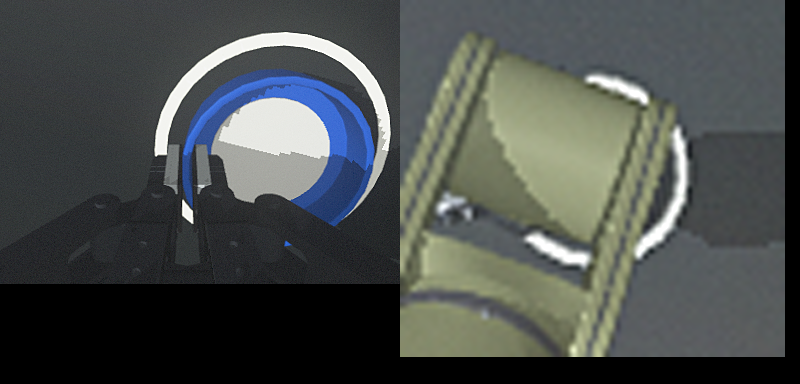

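The tray sits inside the ring. Left half: ring from x 155 to 390, tray rim 184–374; the arm hides the top view. I'll check the centring numerically, then let go.

```bash
cat >> h.py <<'E'
from scipy.optimize import least_squares
def circ(P,r):  # robust circle fit with given radius
    f=lambda q:np.hypot(P[:,0]-q[0],P[:,1]-q[1])-r
    q=least_squares(f,P.mean(0),loss="soft_l1",f_scale=1.).x; return q,np.median(abs(f(q)))
def tray_ring(c,near,rad=75):
    hsv=cv2.cvtColor(c["img"],cv2.COLOR_BGR2HSV); H,W=hsv.shape[:2]
    white=(hsv[...,1]<50)&(hsv[...,2]>200); blue=(hsv[...,0]>100)&(hsv[...,0]<125)&(hsv[...,1]>140)&(hsv[...,2]>60)
    v,u=np.nonzero(white); P=np.array([plane(c,x,0)[:2] for x in zip(u,v)]); d=np.hypot(*(P-near).T)
    P=P[(d>48)&(d<70)]; print("ring",len(P),*circ(P,58.))
    v,u=np.nonzero(blue); Q=np.array([plane(c,x,22)[:2] for x in zip(u,v)]); d=np.hypot(*(Q-near).T); Q=Q[d<rad]
    a=np.round(np.arctan2(*(Q-near).T[::-1])/np.radians(4)); E=np.array([Q[a==k][np.argmax(np.hypot(*(Q[a==k]-near).T))] for k in np.unique(a)])
    q,m=circ(E,45.); print("rim z22",len(E),q,m); return E
E
python3 - <<'E'
from h import *
np.set_printoptions(precision=1,suppress=True)
c=dict(np.load("w4.npz"));E=tray_ring(c,np.array([477,-152.5]))
d=E-[477,-152.5]; print(np.c_[np.degrees(np.arctan2(d[:,1],d[:,0])),np.hypot(*d.T)][::4])
E
```

```text
ring 4624 [ 477.3 -153.6] 1.541476034764269
rim z22 71 [ 478.8 -148.4] 0.9946283893882608
[[-157.    42.4]
 [-134.7   21.4]
 [-120.    41.5]
 [-102.3   41.1]
 [ -88.8   41.4]
 [ -70.1   41.5]
 [ -54.6   42.2]
 [ -39.4   42.8]
 [ -22.8   43.7]
 [  -6.2   44.5]
 [   9.    46.3]
 [  25.7   48.8]
 [  41.8   50.7]
 [  54.7   50.9]
 [  71.2   49.4]
 [  86.1   47.2]
 [ 102.1   46. ]
 [ 121.5   45.9]]
```

>>> drive_tool([
  {"offset": [-0.002, 0.008, 0], "rotation": [0, 0, 0], "jaw": 0},
  {"offset": [-0.004, 0.016, 0], "rotation": [0, 0, 0], "jaw": 0},
  {"offset": [-0.004, 0.016, 0], "rotation": [0, 0, 0], "jaw": 0},
  {"offset": [-0.004, 0.016, 0], "rotation": [0, 0, 0], "jaw": 10},
  {"offset": [-0.004, 0.016, 0], "rotation": [0, 0, 0], "jaw": 20},
  {"offset": [-0.004, 0.016, 0], "rotation": [0, 0, 0], "jaw": 30},
  {"offset": [-0.004, 0.016, 0], "rotation": [0, 0, 0], "jaw": 30},
])

```text
time_s: 5.6
tool_pos: [464.7, -115.2, 9.3]
eef_rot: [-0.001, 0.991, 0.136, -0.001]
ft_force: [0.5, 0.4, -0.1]
grip_width: 29.7
grip_force: 0.0
```

>>> drive_tool([
  {"offset": [0, 0, -0.05], "rotation": [0, 0, 0], "jaw": 30},
  {"offset": [-0.05, 0, -0.15], "rotation": [0, 0, 0], "jaw": 30},
  {"offset": [-0.15, 0.05, -0.3], "rotation": [0, 0, 0], "jaw": 30},
  {"offset": [-0.25, 0.1, -0.45], "rotation": [0, 0, 0], "jaw": 30},
  {"offset": [-0.3, 0.15, -0.6], "rotation": [0, 0, 0], "jaw": 30},
  {"offset": [-0.3, 0.15, -0.65], "rotation": [0, 0, 0], "jaw": 30},
  {"offset": [-0.3, 0.15, -0.65], "rotation": [0, 0, 0], "jaw": 30},
  {"offset": [-0.3, 0.15, -0.65], "rotation": [0, 0, 0], "jaw": 30},
])

```text
time_s: 6.27
tool_pos: [416.6, -161.0, 140.4]
eef_rot: [0.0, 0.991, 0.136, 0.0]
ft_force: [0.7, -0.0, -0.3]
grip_width: 29.7
grip_force: 0.0
```

```bash
python3 - <<'E'
from h import *
np.set_printoptions(precision=1,suppress=True)
s=sense();print(s["tool_pos"],s["time_s"])
c=cap("wrist");np.savez("w5.npz",**c);E=tray_ring(c,np.array([477.,-153.]))
print(c["P"][:3,3]);cs=cap("scene");tray_ring(cs,np.array([477.,-153.]))
d=E-[477,-153]; print(np.c_[np.degrees(np.arctan2(d[:,1],d[:,0])),np.hypot(*d.T)][::6])
for k in ("w1",): tray_ring(dict(np.load("w1.npz")),np.array([537.,-335.]))
E
```

```text
[ 416.6 -161.   140.4] 6.2667
ring 3592 [ 477.  -153.4] 1.698877880602133
rim z22 91 [ 477.6 -153. ] 1.063688337456746
[ 492.1 -139.2  282.3]
ring 83 [ 478.  -152.9] 1.3354769327963893
rim z22 89 [ 489.5 -146.6] 2.264335707970581
[[-180.    43.1]
 [-155.    42.9]
 [-131.4   43.6]
 [-109.9   43.4]
 [ -83.8   43.7]
 [ -60.    44.3]
 [ -36.8   44.4]
 [ -13.    44.5]
 [  11.3   44.7]
 [  34.2   44.8]
 [  60.9   42.4]
 [  82.5   42.9]
 [ 109.2   41.8]
 [ 132.3   43.8]
 [ 156.6   43.9]
 [ 179.    43.3]]h.py:26: RuntimeWarning: Mean of empty slice.
  q=least_squares(f,P.mean(0),loss="soft_l1",f_scale=1.).x; return q,np.median(abs(f(q)))
  ret = um.true_divide(
Traceback (most recent call last):
  File "h.py", line 31, in tray_ring
    P=P[(d>48)&(d<70)]; print("ring",len(P),*circ(P,58.))
                                             ~~~~^^^^^^^
  File "h.py", line 26, in circ
    q=least_squares(f,P.mean(0),loss="soft_l1",f_scale=1.).x; return q,np.median(abs(f(q)))
      ~~~~~~~~~~~~~^^^^^^^^^^^^^^^^^^^^^^^^^^^^^^^^^^^^^^^
ValueError: Initial guess is outside of provided bounds
```

From above, the tray centre (477.6,-153.0) matches the ring centre (477.0,-153.4) to within 1 mm. Next is the knob. I rise and travel there, turning the tool 30.9° so the fingers close along fixture y.

>>> drive_tool([
  {"offset": [0.0, 0.0, -0.12], "rotation": [0, 0, 0], "jaw": 50},
  {"offset": [0.08, -0.1, -0.25], "rotation": [0, 0, 0], "jaw": 50},
  {"offset": [0.17, -0.24, -0.38], "rotation": [0, 0, 0], "jaw": 50},
  {"offset": [0.26, -0.38, -0.46], "rotation": [0, 0, 0], "jaw": 50},
  {"offset": [0.36, -0.52, -0.5], "rotation": [0, 0, 0], "jaw": 50},
  {"offset": [0.45, -0.65, -0.5], "rotation": [0, 0, 0], "jaw": 50},
])

```text
time_s: 6.87
tool_pos: [469.0, -9.5, 241.0]
eef_rot: [-0.0, 0.991, 0.136, 0.001]
ft_force: [0.6, -0.5, 0.2]
grip_width: 50.0
grip_force: 0.0
```

>>> drive_tool([
  {"offset": [0.07, -0.1, 0], "rotation": [0, 0, 0.1], "jaw": 50},
  {"offset": [0.15, -0.22, 0], "rotation": [0, 0, 0.22], "jaw": 50},
  {"offset": [0.23, -0.34, 0], "rotation": [0, 0, 0.34], "jaw": 50},
  {"offset": [0.31, -0.46, 0], "rotation": [0, 0, 0.46], "jaw": 50},
  {"offset": [0.39, -0.57, 0], "rotation": [0, 0, 0.58], "jaw": 50},
  {"offset": [0.45, -0.65, 0], "rotation": [0, 0, 0.687], "jaw": 50},
  {"offset": [0.45, -0.65, 0], "rotation": [0, 0, 0.687], "jaw": 50},
  {"offset": [0.45, -0.65, 0], "rotation": [0, 0, 0.687], "jaw": 50},
])

```text
time_s: 7.53
tool_pos: [518.7, 138.9, 237.5]
eef_rot: [0.001, 0.991, -0.131, -0.002]
ft_force: [-0.0, -0.3, -0.0]
grip_width: 50.0
grip_force: 0.0
```

```bash
cat >> h.py <<'E'
def red(c):
    h=cv2.cvtColor(c["img"],cv2.COLOR_BGR2HSV); m=(((h[...,0]<8)|(h[...,0]>172))&(h[...,1]>150)&(h[...,2]>80)).astype(np.uint8)
    n,l,st,ce=cv2.connectedComponentsWithStats(m); return [(st[i].tolist(),ce[i].round(1).tolist()) for i in range(1,n) if st[i,4]>40]
E
python3 - <<'E'
from h import *
np.set_printoptions(precision=2,suppress=True)
s=sense();print(tool(),s["joint_pos"],s["time_s"])
c=cap("wrist");np.savez("k1.npz",**c)
print(red(c)); print("pred base/mid/top",proj(c,[[570.5,151.5,80],[570.5,151.5,99],[570.5,151.5,118]]))
print(go([570.5,151.5,180]))
E
```

```text
[[  0.97  -0.26  -0.   518.75]
 [ -0.26  -0.97  -0.   138.9 ]
 [ -0.     0.    -1.   237.54]
 [  0.     0.     0.     1.  ]] [ 0.16 -0.13  1.89 -0.    1.38  2.  ] 7.5333
[([213, 121, 24, 26, 443], [224.6, 133.5])]
pred base/mid/top [[228.31 126.8 ]
 [226.49 129.28]
 [224.41 132.11]]
[ 0.23 -0.13  0.29]
```

The red blob (224.6,133.5) matches the predicted knob (225,131). I move above it and take the second view.

>>> drive_tool([
  {"offset": [0.08, -0.04, 0.05], "rotation": [0, 0, 0], "jaw": 50},
  {"offset": [0.16, -0.09, 0.13], "rotation": [0, 0, 0], "jaw": 50},
  {"offset": [0.23, -0.13, 0.21], "rotation": [0, 0, 0], "jaw": 50},
  {"offset": [0.23, -0.13, 0.28], "rotation": [0, 0, 0], "jaw": 50},
  {"offset": [0.23, -0.13, 0.3], "rotation": [0, 0, 0], "jaw": 50},
  {"offset": [0.23, -0.13, 0.3], "rotation": [0, 0, 0], "jaw": 50},
  {"offset": [0.23, -0.13, 0.3], "rotation": [0, 0, 0], "jaw": 50},
])

```text
time_s: 8.17
tool_pos: [570.1, 150.1, 180.2]
eef_rot: [0.0, 0.991, -0.133, -0.0]
ft_force: [0.3, 0.2, 1.7]
grip_width: 50.1
grip_force: 0.0
```

```bash
python3 - <<'E'
from h import *
np.set_printoptions(precision=2,suppress=True)
print(tool()[:3,3],sense()["joint_pos"])
c=cap("wrist");np.savez("k2.npz",**c);a=dict(np.load("k1.npz"))
r=red(c);print(r); print("pred base/mid/top",proj(c,[[570.5,151.5,80],[570.5,151.5,99],[570.5,151.5,118]]))
print("tri",*tri(a,red(a)[0][1],c,r[0][1]))
print(go([570.5,151.5,80]))
cv2.imwrite("pics/k2.png",c["img"])
E
```

```text
[570.13 150.14 180.23] [ 0.17  0.03  1.84 -0.    1.28  2.  ]
[([241, 191, 26, 38, 811], [253.7, 210.1])]
pred base/mid/top [[255.53 196.69]
 [255.44 204.87]
 [255.33 214.4 ]]
tri [567.77 153.64 101.27] 0.23885810438255406
[-0.   -0.01  0.51]
```

View pics/k2.png

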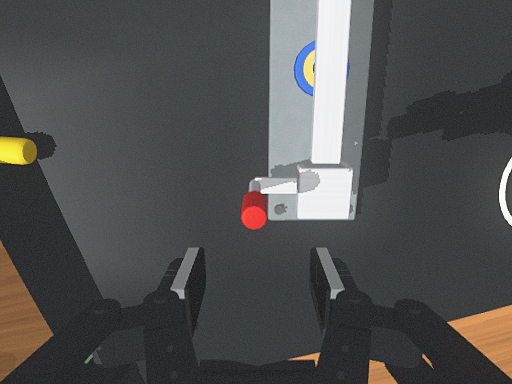

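The picture shows the knob at (254,210), midway between the fingers, with the clamp arm parallel to image vertical. Triangulation gives (568,153,101). I descend to grasp at its middle.

>>> drive_tool([
  {"offset": [-0.007, -0.01, 0.06], "rotation": [0, 0, 0], "jaw": 50},
  {"offset": [-0.007, -0.01, 0.15], "rotation": [0, 0, 0], "jaw": 50},
  {"offset": [-0.007, -0.01, 0.24], "rotation": [0, 0, 0], "jaw": 50},
  {"offset": [-0.007, -0.01, 0.33], "rotation": [0, 0, 0], "jaw": 50},
  {"offset": [-0.007, -0.01, 0.42], "rotation": [0, 0, 0], "jaw": 50},
  {"offset": [-0.007, -0.01, 0.48], "rotation": [0, 0, 0], "jaw": 50},
  {"offset": [-0.007, -0.01, 0.495], "rotation": [0, 0, 0], "jaw": 50},
  {"offset": [-0.007, -0.01, 0.495], "rotation": [0, 0, 0], "jaw": 50},
])

```text
time_s: 8.88
tool_pos: [569.3, 152.9, 80.4]
eef_rot: [0.0, 0.991, -0.133, -0.001]
ft_force: [0.3, 0.6, 0.7]
grip_width: 50.1
grip_force: 0.0
```

>>> drive_tool([
  {"offset": [0, 0, 0], "rotation": [0, 0, 0], "jaw": 38},
  {"offset": [0, 0, 0], "rotation": [0, 0, 0], "jaw": 28},
  {"offset": [0, 0, 0], "rotation": [0, 0, 0], "jaw": 22},
  {"offset": [0, 0, 0], "rotation": [0, 0, 0], "jaw": 12},
  {"offset": [0, 0, 0], "rotation": [0, 0, 0], "jaw": 8},
  {"offset": [0, 0, 0], "rotation": [0, 0, 0], "jaw": 8},
  {"offset": [0, 0, 0], "rotation": [0, 0, 0], "jaw": 8},
], squeeze=50)

```text
time_s: 9.47
tool_pos: [570.9, 152.5, 82.8]
eef_rot: [0.0, 0.991, -0.133, 0.001]
ft_force: [-1.9, -4.1, 6.1]
grip_width: 16.8
grip_force: 48.8
```

>>> drive_tool([
  {"offset": [0, -0.012, 0], "rotation": [0, 0, 0], "jaw": 8},
  {"offset": [0, -0.025, 0], "rotation": [0, 0, 0], "jaw": 8},
  {"offset": [0, -0.038, 0], "rotation": [0, 0, 0], "jaw": 8},
  {"offset": [0, -0.052, 0], "rotation": [0, 0, 0], "jaw": 8},
  {"offset": [0, -0.065, 0], "rotation": [0, 0, 0], "jaw": 8},
  {"offset": [0, -0.075, 0], "rotation": [0, 0, 0], "jaw": 8},
  {"offset": [0, -0.075, 0], "rotation": [0, 0, 0], "jaw": 8},
  {"offset": [0, -0.075, 0], "rotation": [0, 0, 0], "jaw": 8},
])

```text
time_s: 10.13
tool_pos: [574.6, 166.0, 82.6]
eef_rot: [0.001, 0.991, -0.133, 0.0]
ft_force: [-2.4, -8.0, 6.4]
grip_width: 17.0
grip_force: 49.0
```

```bash
python3 - <<'E'
from h import *
np.set_printoptions(precision=3,suppress=True)
s=sense();print(tool(),s["ft_force"],s["ft_torque"],s["grip_width"],s["grip_force"],s["joint_pos"])
c=cap("wrist");print(red(c)); np.savez("k3.npz",**c)
for a in (0.2,0.4):
    print(a,"dx",(-210*np.cos(a)+49*np.sin(a)+210),"dz",210*np.sin(a)+49*np.cos(a)-49)
# knob relative to tool frame and TCP path: TCP is 19 below the grasp point along tool
for a in np.arange(1,9)*.05:
    Rm=R.from_euler("y",a).as_matrix(); p0=np.array([-210,0,50-19.]) # TCP rel. hinge in fixture frame
    d=Rm@p0-p0; print(round(a/(np.pi/4),3),"tool offset units x,z",np.round([d[0]/200,-d[2]/200],3))
E
```

```text
[[  0.965  -0.263   0.001 574.559]
 [ -0.263  -0.965  -0.003 166.028]
 [  0.001   0.003  -1.     82.594]
 [  0.      0.      0.      1.   ]] [-2.386 -8.041  6.436] [-1.134  0.328  0.033] 16.995083299950135 49.02519643306732 [ 0.193  0.148  1.888 -0.003  1.106  2.032]
[([236, 250, 43, 77, 2720], [257.6, 288.9])]
0.2 dx 13.920815862297275 dz 40.7438217811837
0.4 dx 35.658690032518024 dz 77.90984059095798
0.064 tool offset units x,z [ 0.009 -0.052]
0.127 tool offset units x,z [ 0.021 -0.104]
0.191 tool offset units x,z [ 0.035 -0.155]
0.255 tool offset units x,z [ 0.052 -0.206]
0.318 tool offset units x,z [ 0.071 -0.255]
0.382 tool offset units x,z [ 0.093 -0.303]
0.446 tool offset units x,z [ 0.117 -0.351]
0.509 tool offset units x,z [ 0.143 -0.397]
```

The latch is drawn 14 mm at about 8 N, as the spring predicts. Now I lift along the hinge arc, turning the tool with the arm.

>>> drive_tool([
  {"offset": [0.004, 0, -0.026], "rotation": [0, -0.032, 0], "jaw": 8},
  {"offset": [0.009, 0, -0.052], "rotation": [0, -0.064, 0], "jaw": 8},
  {"offset": [0.015, 0, -0.078], "rotation": [0, -0.095, 0], "jaw": 8},
  {"offset": [0.021, 0, -0.104], "rotation": [0, -0.127, 0], "jaw": 8},
  {"offset": [0.028, 0, -0.13], "rotation": [0, -0.159, 0], "jaw": 8},
  {"offset": [0.035, 0, -0.155], "rotation": [0, -0.191, 0], "jaw": 8},
  {"offset": [0.035, 0, -0.155], "rotation": [0, -0.191, 0], "jaw": 8},
])

```text
time_s: 10.77
tool_pos: [581.0, 163.6, 112.6]
eef_rot: [-0.008, 0.988, -0.133, -0.075]
ft_force: [-2.6, -7.7, -0.4]
grip_width: 17.2
grip_force: 49.0
```

>>> drive_tool([
  {"offset": [0.004, 0, -0.026], "rotation": [0, -0.032, 0], "jaw": 8},
  {"offset": [0.009, 0, -0.052], "rotation": [0, -0.064, 0], "jaw": 8},
  {"offset": [0.015, 0, -0.078], "rotation": [0, -0.095, 0], "jaw": 8},
  {"offset": [0.021, 0, -0.104], "rotation": [0, -0.127, 0], "jaw": 8},
  {"offset": [0.028, 0, -0.13], "rotation": [0, -0.159, 0], "jaw": 8},
  {"offset": [0.035, 0, -0.155], "rotation": [0, -0.191, 0], "jaw": 8},
  {"offset": [0.035, 0, -0.155], "rotation": [0, -0.191, 0], "jaw": 8},
])

```text
time_s: 11.35
tool_pos: [592.3, 160.4, 142.0]
eef_rot: [-0.018, 0.98, -0.132, -0.149]
ft_force: [-2.8, -6.9, -0.1]
grip_width: 17.0
grip_force: 49.0
```

>>> drive_tool([
  {"offset": [0.004, 0, -0.026], "rotation": [0, -0.032, 0], "jaw": 8},
  {"offset": [0.009, 0, -0.052], "rotation": [0, -0.064, 0], "jaw": 8},
  {"offset": [0.015, 0, -0.078], "rotation": [0, -0.095, 0], "jaw": 8},
  {"offset": [0.021, 0, -0.104], "rotation": [0, -0.127, 0], "jaw": 8},
  {"offset": [0.028, 0, -0.13], "rotation": [0, -0.159, 0], "jaw": 8},
  {"offset": [0.028, 0, -0.13], "rotation": [0, -0.159, 0], "jaw": 8},
  {"offset": [0.028, 0, -0.13], "rotation": [0, -0.159, 0], "jaw": 8},
])

```text
time_s: 11.93
tool_pos: [604.4, 157.0, 164.5]
eef_rot: [-0.026, 0.969, -0.131, -0.21]
ft_force: [-2.3, -7.4, 0.1]
grip_width: 16.7
grip_force: 49.0
```

```bash
python3 - <<'E'
from h import *
np.set_printoptions(precision=3,suppress=True)
s=sense();print(tool(),s["ft_force"],s["grip_width"],s["grip_force"],s["time_s"])
c=cap("wrist");print(red(c)); sc=cap("scene"); t=cap("top")
a=cv2.resize(c["img"],(400,300)); b=cv2.resize(sc["img"][150:285,150:330],(400,300)); d=cv2.resize(t["img"][110:260,110:380],(540,300),interpolation=cv2.INTER_CUBIC)
o=np.zeros((600,800,3),np.uint8);o[:300,:400]=a;o[:300,400:]=b;o[300:,:540]=d
cv2.imwrite("pics/fin.png",o)
E
```

```text
[[  0.878  -0.264  -0.399 604.421]
 [ -0.242  -0.965   0.106 156.984]
 [ -0.413   0.004  -0.911 164.475]
 [  0.      0.      0.      1.   ]] [-2.345 -7.39   0.063] 16.659531445153824 49.04428839683533 11.9333
[([236, 249, 43, 78, 2745], [257.4, 288.7])]
```

View pics/fin.png

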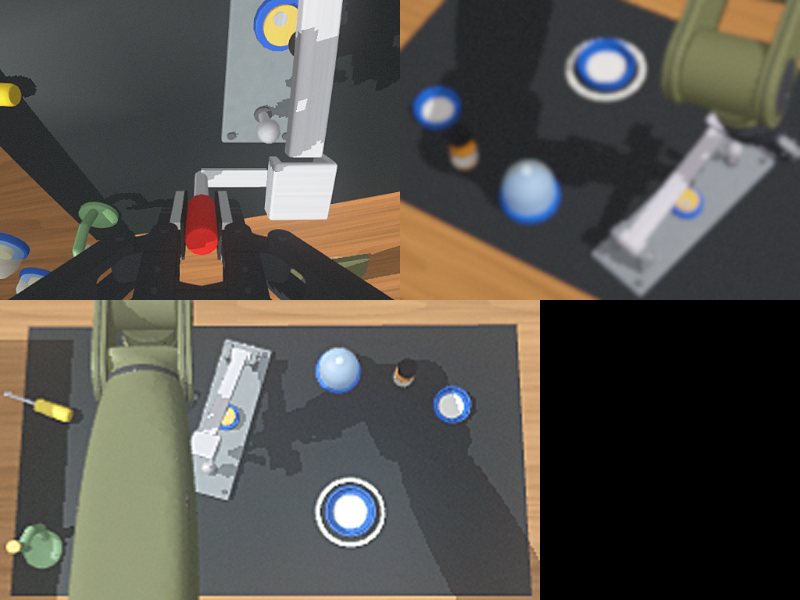

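The final picture shows the ball stud bare at (268,130), with the coupler raised at (302,190) and the knob still between the pads at (202,225). The tray is centred in the ring at (350,512), and the bystanders are untouched. The coupler is up about 85 mm.

```bash
python3 -c "
from bench import job
print(job.hand_in())"
```

```text
the job is handed in; nothing more can be done
None
```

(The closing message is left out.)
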